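# Fill the gap in the kit tray with the snug block

## Task

The two cardboard boxes in the grey kit tray still have a gap between them, and in transit they would slide about. Find the wooden filler block that fits this gap snugly, neither too thick to go in nor leaving a loose gap, and lower it upright, grip tab up, between the two boxes until it stands on the floor of the tray; then let go of it.

Things in the scene. Friction and masses are not known exactly. Their poses are not given: they have to be found in the camera images.
- tray: Fixed grey tray, 142 (x) by 192 mm (y), walls 30 mm high, floor 6 mm thick, inside 130 mm along x. Origin: centre of the underside, on the table, z up. Two fixed cardboard boxes in it, 122 mm long (x), tops 58 mm above the table. One faces the gap at y = +27 mm, the other at y = -11 mm (wide box) or -26 mm (narrow box). So the gap is 38 mm (middle y = +8) or 53 mm (middle y = +0.5); it runs along x.
- wide_box: Fixed cardboard box, 75 mm wide (y), 122 long (x), 58 high, same yaw as the tray. Origin: middle of the lower edge of its -y face. Either it stands in the tray (origin 86 mm from the tray's: gap 38 mm), or it stands on the table beyond the tray (over 170 mm away) and a like box 60 mm wide is in the tray (gap 53 mm).
- thin_block: Loose upright block of plain pale wood, 32 mm thick (y), 90 long (x), 60 high, long lower edges rounded to 7 mm; on the middle of its top an upright grip tab 16 mm thick (y), 40 long (x), 50 high (110 mm high in all). Origin: centre of the underside, z up. About 0.15 to 0.3 kg. Fits the 38 mm gap.
- medium_block: Loose upright block of plain pale wood, 47 mm thick (y), 90 long (x), 60 high, long lower edges rounded to 7 mm; on the middle of its top an upright grip tab 16 mm thick (y), 40 long (x), 50 high (110 mm high in all). Origin: centre of the underside, z up. About 0.15 to 0.3 kg. Fits the 53 mm gap. A third such block, 62 mm thick (unlisted), fits neither gap.

How it is judged:
At the end, for the whole second after the job is handed in: The block that fits (32 mm if the wide box is in the tray, else 47 mm) is released and at rest in the gap: underside within 6 mm of the tray floor, within 8 mm of the gap's middle across and 30 mm along it, upright within 9 degrees, in line within 11 degrees (((horizontal distance between wide_box and tray below 0.12 m and x of thin_block in the frame of tray between -0.03 and 0.03 m and y of thin_block in the frame of tray between 0 and 0.016 m and z of thin_block in the frame of tray between 0 and 0.012 m and angle between thin_block's own z axis and vertical below 0.17 rad and angle between the y axis of thin_block and the y axis of tray, either way round below 0.2 rad and linear speed of thin_block below 0.02 m/s) or (not (horizontal distance between wide_box and tray below 0.12 m) and x of medium_block in the frame of tray between -0.03 and 0.03 m and y of medium_block in the frame of tray between -0.0075 and 0.0085 m and z of medium_block in the frame of tray between 0 and 0.012 m and angle between medium_block's own z axis and vertical below 0.17 rad and angle between the y axis of medium_block and the y axis of tray, either way round below 0.2 rad and linear speed of medium_block below 0.02 m/s))); the robot touches nothing.
It also fails if it takes over 48 s, if anything falls off the work surface, if the arm or the gripper's body presses on something with over 40 N, if the wrist force passes 120 N, or if a joint passes its speed limit or range.

## Robot

A 6-joint arm with a two-finger parallel gripper is mounted at the origin on the work surface. World frame = base frame: x ahead of the robot, y to its left, z up, the work surface at z = 0. Lengths are in m, angles in rad, forces in N, time in s.
With the tool pointing down it reaches from about 0.325 to 0.925 m from the base axis. Payload 3.1 kg.
Tool frame: the origin (TCP) lies between the finger pads; the fingertips stand 22 mm ahead of it and the grasp point (between the pads) lies 3 mm ahead of it (arm.nose_length is the distance from the TCP to the fingertips, in m); y points along the fingers, x is the direction in which the jaws open and shut, and the axes are right-handed (so a half turn about y gives the same grasp; the last joint's range is limited). The gripper opens to 85 mm and grips with 20 to 120 N. Pads are 22 mm wide; open, the fingers measure 114 mm over their backs; the gripper's body (76 mm by 85 mm) begins 54 mm behind the grasp point. The pads swing forward as they close: fully open they stand 13 mm farther back than shut.
Start: joints at [1.054, 0.217, 1.613, -0, 1.311, -0.112], TCP at [0.246, 0.575, 0.253] pointing down, gripper open.
Joint ranges: [-2.75, 2.75], [-0.78, 2.1], [0.31, 2.55], [-1.13, 4.27], [0.13, 2.63], [-2.58, 2.58]. Speed limits (rad/s): [2.79, 2.79, 3.14, 3.14, 3.14, 3.14].

## Interface

Orientations are given as a unit quaternion [x, y, z, w].
In Python, from rig import status, imaging, order, masks_of, spot_point, arm gives the robot as it stands.
- The arm moves only by the tool step_arm, never from a script. Its argument "motion" is text: rows parted by semicolons, each of 7 numbers parted by spaces: the shift along the tool's x, y, z in mm, then the turn, a rotation vector about the tool's x, y, z in degrees, then the finger opening in mm, from 0 to 85.4. A call has exactly 8 rows; each row is the pose to reach, as a shift and turn from the pose measured when the call began, along the tool's axes at that moment; what a row does not reach only later rows make up. A row lasts 1/10 s, in which the tool goes at most 50 mm and 8.59 degrees, less where a joint would pass 70% of its speed; a pose out of reach is approached as far as the arm can. A call with a gripper value outside its range is refused whole. The fingers move at their own pace and stop on an object; "newtons" is the grip in N (left out, the last holds). Time passes only in rows, so rows that repeat a pose let the fingers close, or fill a call up. It gives the time, the measured TCP pose, the force and the opening at its end, in the units of the state.
- status.sense(): the state, without advancing time (a new reading comes with each control period).
- imaging.get_image(name): name is "scene" or "top" or "wrist"; returns (picture, depth): 480x640x3 uint8, red, green, blue; 480x640 float32, m along the optical axis (not along the pixel's ray), 0 where there is no reading.
- imaging.get_calibration(name): a dict with "mtx" (3x3 intrinsics, pixels), "R" (3x3) and "t" (3): a world point X has camera coordinates R X + t. Camera axes: x right, y down, z forward; pixel columns grow to the right and rows downward; lengths in m; the calibration is good to about 2 mm. A picture is of the moment at which its call begins: read the wrist's pose just before it. get_calibration takes no time and is no camera call; for the wrist camera it gives the pose at the moment of the call.
- order.sign_off(): hands the job in, once; it reports no verdict.
Trained networks look in the newest picture that a camera, given by its name, has taken for a name from the list of things; names that differ only in an ending like _2 or _b are one class to them, and where a whole thing is asked for, a point or a joint stands for the part that bears it (a point fixed in the world has none). Each returns a list of dicts, best first, with "confidence" (0 to 1); they miss things now and then, are a little off and sometimes report something else, mostly with a low value. They report only what shows in the picture. A call takes as long as a camera call.
- masks_of(target, camera): "pixels" (480x640 bool, what is visible of it).
- spot_point(target, camera): "at" ([x, y, z] in m, in world coordinates, good to about 4 mm: a listed point, or the origin of a listed thing).
The state is a dict: "time": time; "qpos": joint angles; "joint_vel": joint speeds; "joint_efforts": joint torques, N m; "tcp_pos": TCP position; "tcp_rot": TCP orientation; "wrist_force": force on the tool from outside, world axes, zero at the start; "wrist_torque": the same for the moment, N m; "gripper_width": finger opening in m.
Only numpy, scipy, OpenCV 4.12 (cv2) and the standard library are available. Lean on these libraries where they do the work, as an engineer would, in place of code of your own. Each camera call takes 0.05 s, during which the arm holds its last target.

## Working session

There is one attempt and no reset: what is moved stays moved. The work goes in short steps, Python scripts to look and compute and a tool call to move; the robot and the scene stay as the last step left them, time stands still between calls to the robot, and variables do not carry over. Pictures are saved under pics/ and viewed, and the job is handed in when it is done.

Besides the shell and the picture viewer there is one more tool, called after "Call:" as name(argument=value, ...) on one line, values as JSON. step_arm: Moves the arm, as the interface text tells. Its arguments: {"type":"object","properties":{"motion":{"type":"string"},"newtons":{"type":"number"}},"required":["motion"]}

```bash
mkdir -p pics; ls; python3 - <<'E'
from rig import status, imaging, order, masks_of, spot_point, arm
import cv2,numpy as np
print(status.sense())
for n in ["top","scene"]:
    im,d=imaging.get_image(n); cv2.imwrite(f"pics/{n}0.png",im[:,:,::-1]); np.save(f"{n}0.npy",d)
    c=imaging.get_calibration(n);print(n,c)
    for t in ["tray","wide_box","thin_block","medium_block"]:
        print(t,[(np.round(r["at"],4),round(r["confidence"],2)) for r in spot_point(t,n)])
E
```

```text
pics
{'time': 0.0, 'qpos': array([ 1.05380138e+00,  2.17793891e-01,  1.61494483e+00,  3.71389003e-06,
        1.31131431e+00, -1.12224398e-01]), 'joint_vel': array([ 0.00045582, -0.00075083, -0.00080706, -0.000819  , -0.00130193,
       -0.00036609]), 'joint_efforts': array([ 2.84068919e-04, -3.96835899e+01, -3.03856301e+01, -1.43747542e-06,
        9.54031188e-03,  6.35497628e-07]), 'tcp_pos': array([0.2457372 , 0.57382078, 0.25193799]), 'tcp_rot': array([ 0.59069138,  0.38851531, -0.39006695, -0.58990451]), 'wrist_force': array([0.76370016, 0.13394821, 0.14027297]), 'wrist_torque': array([-0.00494522, -0.02311118, -0.06703284]), 'gripper_width': 0.08530408121442967}
top {'mtx': array([[540.12217869,   0.        , 324.36804125],
       [  0.        , 540.12217869, 241.46768754],
       [  0.        ,   0.        ,   1.        ]]), 'R': array([[ 0.00486003, -0.99994414, -0.0093861 ],
       [-0.99940123, -0.00453542, -0.03430171],
       [ 0.03425722,  0.00954718, -0.99936745]]), 't': array([-0.02784308,  0.5820123 ,  1.04490068])}
tray [(array([0.5254, 0.2005, 0.0031]), 0.6)]
wide_box [(array([0.706 , 0.1405, 0.0032]), 0.65)]
thin_block [(array([ 5.198e-01, -6.500e-02,  3.000e-04]), 0.85)]
medium_block [(array([ 0.5839, -0.1854,  0.0006]), 0.85)]
scene {'mtx': array([[482.5300419 ,   0.        , 318.33192639],
       [  0.        , 482.5300419 , 240.46456985],
       [  0.        ,   0.        ,   1.        ]]), 'R': array([[ 0.54946262,  0.83532675,  0.01789029],
       [ 0.46950657, -0.29097943, -0.83360336],
       [-0.69112547,  0.46643349, -0.55207371]]), 't': array([-0.31618575, -0.26999922,  1.27836684])}
tray [(array([ 0.5278,  0.1998, -0.0009]), 0.83)]
wide_box [(array([ 0.7068,  0.1416, -0.0023]), 0.83)]
thin_block [(array([ 0.5239, -0.0634,  0.    ]), 0.66)]
medium_block [(array([ 0.586 , -0.1867, -0.001 ]), 0.57)]
```

View pics/top0.png

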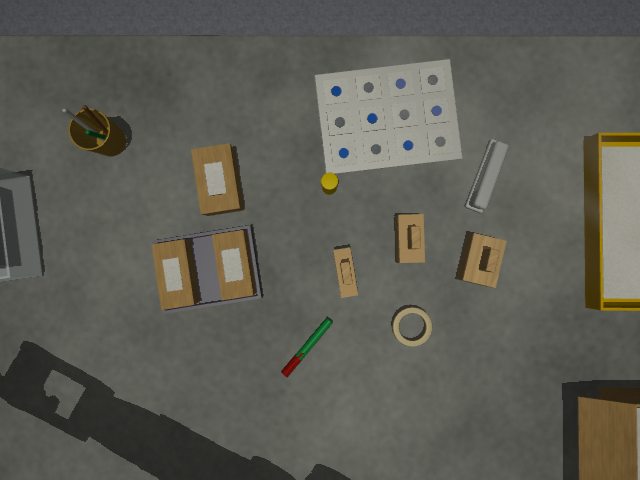

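View pics/scene0.png

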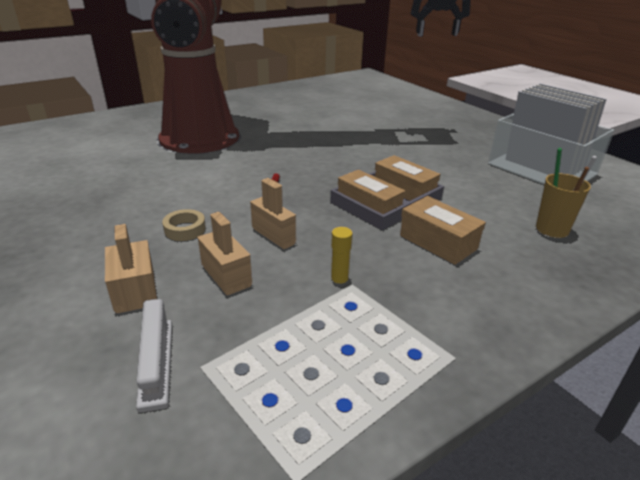

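```bash
cat > h.py <<'E'
import numpy as np,cv2
from rig import status, imaging, order, masks_of, spot_point, arm
from scipy.spatial.transform import Rotation as Ro
def cloud(d,c):
    K=c["mtx"];v,u=np.mgrid[:480,:640]
    P=np.stack([(u-K[0,2])/K[0,0]*d,(v-K[1,2])/K[1,1]*d,d],-1)
    W=(P-c["t"])@c["R"]
    W[d==0]=np.nan
    return W
def rect(p):
    (cx,cy),(w,h),a=cv2.minAreaRect((p[:,:2]*1000).astype(np.float32))
    return np.round([cx,cy,w,h,a],1)
E
python3 - <<'E'
from h import *
W=cloud(np.load("top0.npy"),imaging.get_calibration("top"))
def seg(u0,u1,v0,v1,z0,z1):
    m=np.zeros((480,640),np.uint8); m[v0:v1,u0:u1]=1
    m&=((W[...,2]>z0)&(W[...,2]<z1)).astype(np.uint8)
    n,l,s,_=cv2.connectedComponentsWithStats(m)
    for i in range(1,n):
        if s[i,4]>60:
            p=W[l==i];print(s[i],rect(p),np.round(np.median(p[:,2]),4),np.round(p[:,:2].mean(0),4))
print("boxes");seg(140,270,130,320,.05,.066)
print("traywalls");seg(140,270,215,320,.022,.04)
print("floor");seg(185,225,215,320,.0,.012)
print("blocks");seg(320,520,205,310,.052,.07)
print("tabs");seg(320,520,205,310,.1,.12)
print("table",np.nanmedian(W[330:360,200:260,2]),np.nanmedian(W[200:300,280:320,2]))
E
```

```text
boxes
[ 191  143   50   72 2658] [698.2 180.1 124.5  75.6   9.4] 0.058 [0.6977 0.1795]
[ 212  230   42   70 2155] [536.7 145.6 123.9  60.4   9.1] 0.0579 [0.5367 0.1453]
[ 152  239   43   71 2265] [518.3 257.4 124.   63.7   9.2] 0.0575 [0.5183 0.2567]
traywalls
[152 225 110  89 934] [527.6 201.3 142.2 192.7   9.3] 0.0302 [0.5324 0.1763]
[187 241  11  62 135] [522.8 228.  118.7   2.5   9.4] 0.0298 [0.5231 0.228 ]
floor
[185 215  40  20 372] [6.15e+02 2.12e+02 3.77e+01 7.75e+01 4.00e-01] 0.0015 [0.6178 0.2163]
[ 186  235   39   70 1515] [526.4 208.8 130.3  55.8   9.3] 0.0064 [0.5263 0.2079]
[185 304  40  16 272] [439.2 209.   28.   79.2   7.9] 0.0014 [0.4408 0.2066]
blocks
[398 214  27  49 980] [ 587.6 -186.5   89.9   47.7    1.2] 0.0603 [ 0.5867 -0.1851]
[ 462  233   45   55 1343] [ 547.4 -321.9   64.3   90.5   75.8] 0.0601 [ 0.5474 -0.3188]
[333 248  25  50 624] [523.6 -64.7  90.   32.    9.6] 0.0603 [ 0.5238 -0.0643]
tabs
[410 226  11  23 216] [ 587.4 -186.7   39.4   16.5    2.9] 0.1101 [ 0.5871 -0.1862]
[485 249  14  23 231] [ 547.2 -321.7   16.4   39.6   77.6] 0.1098 [ 0.5473 -0.3207]
[340 262  13  23 207] [523.5 -64.7  40.   15.9   9.6] 0.1101 [ 0.5234 -0.0647]
table 0.00013853540609585704 0.0004171089034088088
```

```bash
cat >> h.py <<'E'
def goto(xyz,yaw):
    "tool x along the horizontal direction yaw+90deg (block y), tool y down; print shift mm, turn deg"
    s=status.sense();R=Ro.from_quat(s["tcp_rot"]).as_matrix()
    a=np.radians(yaw)
    best=None
    for g in (1,-1):
        x=g*np.array([-np.sin(a),np.cos(a),0]);y=np.array([0,0,-1.])
        T=np.stack([x,y,np.cross(x,y)],1)
        rv=np.degrees(Ro.from_matrix(R.T@T).as_rotvec())
        print("shift",np.round(R.T@(np.array(xyz)-s["tcp_pos"])*1000,1),"turn",np.round(rv,2),g)
    print("t",s["time"],"pos",np.round(s["tcp_pos"],4),"w",s["gripper_width"],"F",np.round(s["wrist_force"],1),"q",np.round(s["qpos"],2)); print("axes(cols)",np.round(R,3).tolist())
E
python3 -c "
from h import *
print(arm.nose_length)
goto([.5875,-.1866,.22],2.0)"
```

```text
0.022
shift [-565.1   33.3 -613.5] turn [-0.000e+00 -2.519e+01 -1.000e-02] 1
shift [-565.1   33.3 -613.5] turn [ 1.0000e-02  1.5481e+02 -0.0000e+00] -1
t 0.5 pos [0.2461 0.5745 0.2532] w 0.08529712040555322 F [ 0.2 -0.9  0.4] q [ 1.05  0.22  1.61 -0.    1.31 -0.11]
axes(cols) [[0.394, -0.0, -0.919], [0.919, -0.0, 0.394], [-0.0, -1.0, -0.0]]
```

Call:
step_arm(motion="-33 2 -36 0 -1.5 0 60; -66 4 -72 0 -3 0 60; -99 6 -108 0 -4.5 0 60; -132 8 -144 0 -6 0 60; -165 10 -180 0 -7.5 0 60; -198 12 -216 0 -9 0 60; -231 14 -252 0 -10.5 0 60; -264 16 -288 0 -12 0 60", newtons=40)

```text
time: 1.3
tcp_pos: [0.4074, 0.2167, 0.2377]
tcp_rot: [0.546, 0.45, -0.449, -0.546]
wrist_force: [0.9, 0.0, -0.4]
gripper_width: 0.0601
```

```bash
python3 -c "
from h import *
goto([.5875,-.1866,.22],2.0)"
```

```text
shift [-361.    17.8 -254.4] turn [  0.08 -13.11   0.03] 1
shift [-361.    17.8 -254.4] turn [-4.0000e-02  1.6689e+02  1.1000e-01] -1
t 1.3 pos [0.4074 0.2167 0.2377] w 0.06008833614197315 F [ 0.9  0.  -0.4] q [ 0.34 -0.13  2.   -0.    1.27 -1.04]
axes(cols) [[0.193, 0.001, -0.981], [0.981, 0.0, 0.193], [0.001, -1.0, -0.001]]
```

Call:
step_arm(motion="-40 2 -28 0 -2 0 60; -80 4 -56 0 -4 0 60; -120 6 -85 0 -6 0 60; -160 8 -113 0 -8 0 60; -201 10 -141 0 -9 0 60; -241 12 -170 0 -10 0 60; -281 14 -198 0 -11 0 60; -321 16 -226 0 -12 0 60")

```text
time: 2.1
tcp_pos: [0.568, -0.144, 0.2219]
tcp_rot: [0.496, 0.505, -0.503, -0.496]
wrist_force: [0.6, 0.0, -0.4]
gripper_width: 0.0601
```

```bash
python3 -c "
from h import *
goto([.5875,-.1866,.22],2.0)"
```

```text
shift [-42.9   1.9 -18.8] turn [ 0.12 -1.1   0.02] 1
shift [-42.9   1.9 -18.8] turn [-3.000e-02  1.789e+02  1.900e-01] -1
t 2.1 pos [ 0.568  -0.144   0.2219] w 0.060082405198061614 F [ 0.6  0.  -0.4] q [-0.37  0.16  1.74  0.    1.24 -1.96]
axes(cols) [[-0.016, 0.002, -1.0], [1.0, 0.0, -0.016], [0.0, -1.0, -0.002]]
```

Call:
step_arm(motion="-15 0.5 -6 0 -0.4 0 60; -30 1 -12 0 -0.8 0 60; -40 2 -17 0 -1.1 0 60; -43 2 -19 0 -1.1 0 60; -43 2 -19 0 -1.1 0 60; -43 2 -19 0 -1.1 0 60; -43 2 -19 0 -1.1 0 60; -43 2 -19 0 -1.1 0 60")

```text
time: 2.9
tcp_pos: [0.5876, -0.1859, 0.2201]
tcp_rot: [0.491, 0.51, -0.508, -0.49]
wrist_force: [-0.1, -0.3, -1.2]
gripper_width: 0.0597
```

```bash
python3 - <<'E'
from h import *
c=imaging.get_calibration("wrist")
im,d=imaging.get_image("wrist"); cv2.imwrite("pics/w1.png",im[:,:,::-1])
W=cloud(d,c)
for z0,z1 in((.052,.07),(.1,.118)):
    m=((W[...,2]>z0)&(W[...,2]<z1)).astype(np.uint8)
    n,l,s,_=cv2.connectedComponentsWithStats(m)
    for i in range(1,n):
        if s[i,4]>400:
            p=W[l==i];print(s[i],rect(p),np.round(np.median(p[:,2]),4))
goto([.5875,-.1866,.092],2.0)
E
```

```text
[ 461   86   49  125 3937] [522.9 -64.5  90.3  33.2   9.5] 0.0602
[ 109  100   99  135 6959] [ 546.5 -322.1   63.5   90.5   76.6] 0.0601
[ 297  170   60  108 4733] [ 586.5 -186.7   90.1   47.     1.6] 0.0602
[157 282  32  37 669] [ 663.3 -322.1   23.3   37.2   70.1] 0.0531
[ 501  120   33   67 1999] [522.9 -65.   40.3  17.    8.8] 0.1099
[ 105  144   38   65 1935] [ 546.2 -321.6   17.    40.1   76.6] 0.1097
[ 315  212   23   59 1336] [ 586.2 -186.5   39.9   15.4    1.7] 0.11
shift [ -0.6 128.1   0.4] turn [0.12 0.05 0.02] 1
shift [ -0.6 128.1   0.4] turn [ 3.0000e-02 -1.7995e+02 -1.9000e-01] -1
t 2.95 pos [ 0.5876 -0.186   0.2201] w 0.06009881174702528 F [-1.  -0.2 -0. ] q [-0.42  0.23  1.67  0.    1.25 -2.03]
axes(cols) [[-0.036, 0.002, -0.999], [0.999, 0.0, -0.036], [0.0, -1.0, -0.002]]
```

View pics/w1.png

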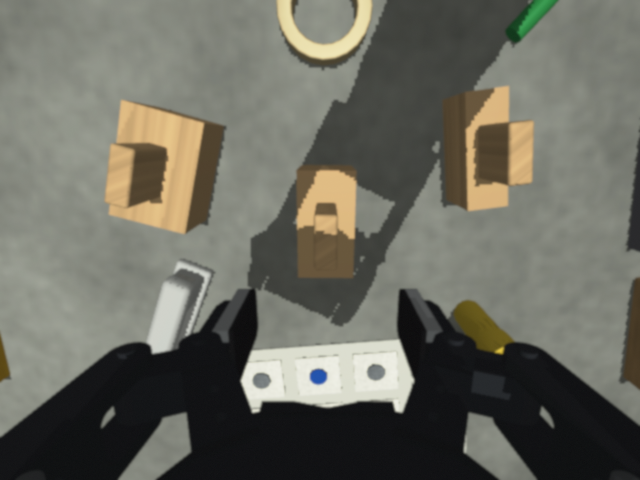

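Call:
step_arm(motion="-0.5 20 1 0 0 0 60; -0.5 45 1 0 0 0 60; -0.5 70 1 0 0 0 60; -0.5 95 1 0 0 0 60; -0.5 115 1 0 0 0 60; -0.5 124 1 0 0 0 60; -0.5 127 1 0 0 0 60; -0.5 127 1 0 0 0 60")

```text
time: 3.75
tcp_pos: [0.5871, -0.1865, 0.0934]
tcp_rot: [0.492, 0.51, -0.508, -0.49]
wrist_force: [-0.4, 0.4, 0.0]
gripper_width: 0.0601
```

Call:
step_arm(motion="0 0 0 0 0 0 40; 0 0 0 0 0 0 25; 0 0 0 0 0 0 12; 0 0 0 0 0 0 5; 0 0 0 0 0 0 5; 0 0 0 0 0 0 5; 0 0 0 0 0 0 5; 0 0 0 0 0 0 5", newtons=50)

```text
time: 4.55
tcp_pos: [0.5881, -0.187, 0.0947]
tcp_rot: [0.492, 0.51, -0.508, -0.49]
wrist_force: [-0.4, -0.4, 5.3]
gripper_width: 0.0153
```

Call:
step_arm(motion="0 -10 0 0 0 0 5; 0 -30 0 0 0 0 5; 0 -50 0 0 0 0 5; 0 -75 0 0 0 0 5; 0 -100 0 0 0 0 5; 0 -120 0 0 0 0 5; 0 -130 0 0 0 0 5; 0 -130 0 0 0 0 5")

```text
time: 5.35
tcp_pos: [0.588, -0.1871, 0.226]
tcp_rot: [0.493, 0.51, -0.508, -0.489]
wrist_force: [0.4, -0.7, -3.1]
gripper_width: 0.0154
```

```bash
python3 - <<'E'
from h import *
im,d=imaging.get_image("wrist"); cv2.imwrite("pics/w2.png",im[:,:,::-1])
goto([.5276,.2011,.225],9.2)
E
```

```text
shift [389.8  -1.1  45.7] turn [ 0.24 -7.14 -0.06] 1
shift [389.8  -1.1  45.7] turn [8.0000e-02 1.7285e+02 3.6000e-01] -1
t 5.4 pos [ 0.5872 -0.1868  0.2244] w 0.015660467633021476 F [ 0.8  0.3 -2.4] q [-0.42  0.22  1.66  0.    1.25 -2.03]
axes(cols) [[-0.036, 0.004, -0.999], [0.999, -0.001, -0.036], [-0.001, -1.0, -0.004]]
```

View pics/w2.png

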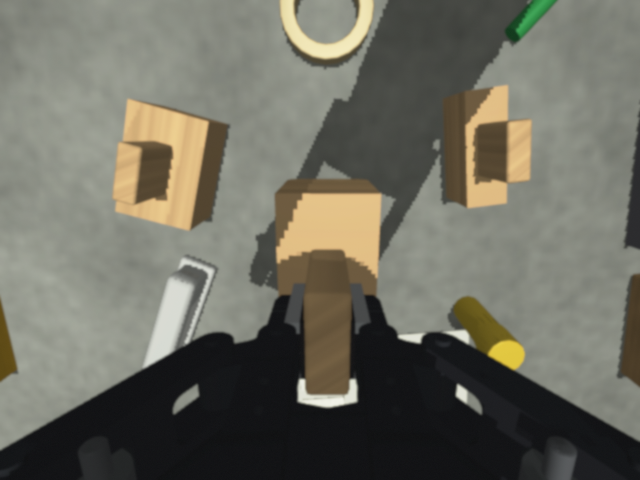

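Call:
step_arm(motion="10 0 1 0 0 0 5; 30 0 4 0 -0.5 0 5; 55 0 7 0 -1 0 5; 85 0 10 0 -1.5 0 5; 115 0 14 0 -2 0 5; 145 0 17 0 -3 0 5; 175 0 21 0 -3.5 0 5; 205 0 24 0 -4 0 5")

```text
time: 6.2
tcp_pos: [0.5538, 0.0201, 0.2227]
tcp_rot: [0.473, 0.527, -0.526, -0.472]
wrist_force: [0.1, -0.3, -2.7]
gripper_width: 0.0151
```

```bash
python3 - <<'E'
from h import *
goto([.5276,.2011,.225],9.2)
E
```

```text
shift [182.8  -2.2   6.7] turn [ 0.08 -3.05  0.02] 1
shift [182.8  -2.2   6.7] turn [-3.0000e-02  1.7695e+02  1.2000e-01] -1
t 6.2 pos [0.5538 0.0201 0.2227] w 0.01513403073388723 F [ 0.1 -0.3 -2.7] q [-0.09  0.09  1.81  0.    1.23 -1.77]
axes(cols) [[-0.107, 0.001, -0.994], [0.994, 0.001, -0.107], [0.0, -1.0, -0.001]]
```

Call:
step_arm(motion="30 0 1 0 -0.5 0 5; 60 -1 2 0 -1 0 5; 90 -1 3 0 -1.5 0 5; 120 -2 5 0 -2 0 5; 150 -2 6 0 -2.5 0 5; 172 -2 7 0 -3 0 5; 183 -2 7 0 -3 0 5; 183 -2 7 0 -3 0 5")

```text
time: 7.0
tcp_pos: [0.5258, 0.203, 0.2239]
tcp_rot: [-0.458, -0.539, 0.539, 0.458]
wrist_force: [0.5, 0.2, -2.8]
gripper_width: 0.0154
```

```bash
python3 - <<'E'
from h import *
goto([.5276,.2011,.225],9.2)
c=imaging.get_calibration("wrist")
im,d=imaging.get_image("wrist"); cv2.imwrite("pics/w3.png",im[:,:,::-1]);np.save("w3.npy",d);np.savez("w3c.npz",**c)
im,d=imaging.get_image("top"); cv2.imwrite("pics/top3.png",im[:,:,::-1]);np.save("top3.npy",d)
E
```

```text
shift [-2.2 -1.1 -1.5] turn [-0.03  0.12  0.03] 1
shift [-2.2 -1.1 -1.5] turn [ 4.0000e-02 -1.7988e+02  4.0000e-02] -1
t 7.0 pos [0.5258 0.203  0.2239] w 0.015404468459610925 F [ 0.5  0.2 -2.8] q [ 0.24  0.11  1.79  0.    1.24 -1.49]
axes(cols) [[-0.162, -0.001, -0.987], [0.987, 0.0, -0.162], [0.0, -1.0, 0.0]]
```

View pics/w3.png

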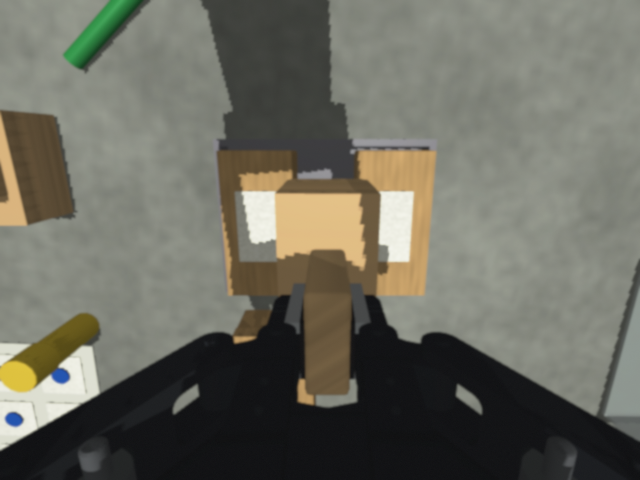

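View pics/top3.png

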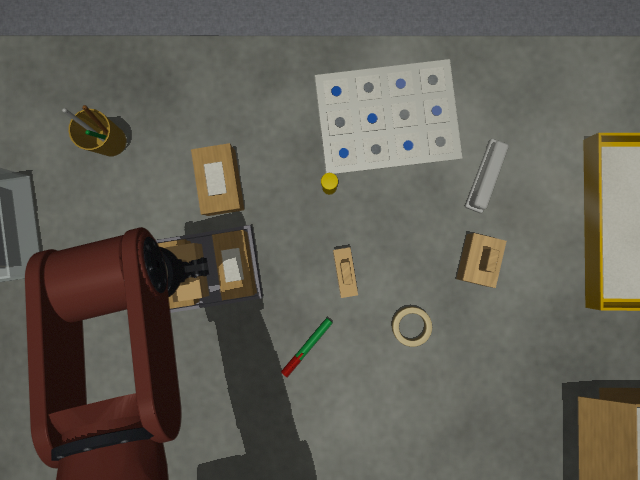

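```bash
cat >> h.py <<'E'
def meas(d,c,yaw=9.2,bz=None):
    W=cloud(d,c);a=np.radians(yaw)
    n=W[...,0]*-np.sin(a)+W[...,1]*np.cos(a); e=W[...,0]*np.cos(a)+W[...,1]*np.sin(a)
    n,e,z=n*1000,e*1000,W[...,2]
    m=((z>.050)&(z<.066))
    for lo,hi in((495,505),(505,515),(515,525),(525,535)):
        k=m&(e>lo)&(e<hi)
        A=n[k&(n<113)&(n>20)];B=n[k&(n>113)&(n<210)]
        q=lambda v,f:np.round(np.percentile(v,f),1) if len(v)>10 else None
        print("e",lo,"A inner",q(A,99),"outer",q(A,1),"B inner",q(B,1),"outer",q(B,99),len(A),len(B))
    k=m&(n>0)&(n<220)&(e<640); print("box far edge e min",np.nanpercentile(e[k],1) if k.any() else None)
    if bz:
        k=(np.abs(z-bz)<.006)&(n>60)&(n<170)
        l,lab,s,_=cv2.connectedComponentsWithStats(k.astype(np.uint8))
        i=1+np.argmax(s[1:,4]);p=np.stack([n[lab==i],e[lab==i]],1)
        print("block top n",np.percentile(p[:,0],[0.5,99.5]).round(1),"e min",np.percentile(p[:,1],.5).round(1),"z",np.median(z[lab==i]),"rect",rect(p/1000))
E
python3 - <<'E'
from h import *
c=dict(np.load("w3c.npz"));d=np.load("w3.npy")
W=cloud(d,c);print(np.round(W[220:260:10,325],4))
meas(d,c,9.2,float(W[225,320,2]))
E
```

```text
[[0.4918 0.1965 0.1892]
 [0.4962 0.1972 0.1898]
 [0.5009 0.198  0.1896]
 [0.5047 0.1986 0.1924]]
e 495 A inner 88.8 outer 30.3 B inner 141.1 outer 202.1 981 1009
e 505 A inner 88.4 outer 30.1 B inner 141.2 outer 202.3 934 973
e 515 A inner 79.1 outer 29.9 B inner 154.4 outer 202.4 715 692
e 525 A inner 73.1 outer 30.0 B inner 160.8 outer 202.4 643 630
box far edge e min 491.18150189383687
block top n [ 93.2 139.8] e min 504.9 z 0.18944916925205638 rect [1.165e+02 5.295e+02 4.730e+01 4.960e+01 1.000e-01]
```

Call:
step_arm(motion="-1 5 -1 0 0 0 5; -1.7 15 -2.3 0 0 0 5; -1.7 27 -2.3 0 0 0 5; -1.7 39 -2.3 0 0 0 5; -1.7 48 -2.3 0 0 0 5; -1.7 54 -2.3 0 0 0 5; -1.7 54 -2.3 0 0 0 5; -1.7 54 -2.3 0 0 0 5")

```text
time: 7.9
tcp_pos: [0.5294, 0.1998, 0.1702]
tcp_rot: [-0.459, -0.538, 0.538, 0.458]
wrist_force: [-0.5, 0.1, -2.8]
gripper_width: 0.0152
```

```bash
python3 - <<'E'
from h import *
goto([.5276,.2011,.1004],9.2)
c=imaging.get_calibration("wrist")
im,d=imaging.get_image("wrist"); cv2.imwrite("pics/w4.png",im[:,:,::-1])
W=cloud(d,c);print(np.round(W[225,320],4))
meas(d,c,9.2,float(W[225,320,2]))
E
```

```text
shift [ 1.6 69.8  1.6] turn [ 0.02 -0.01 -0.03] 1
shift [ 1.6 69.8  1.6] turn [5.0000e-02 1.7999e+02 3.0000e-02] -1
t 7.9 pos [0.5294 0.1998 0.1702] w 0.015229791016591807 F [-0.5  0.1 -2.8] q [ 0.24  0.18  1.82 -0.    1.14 -1.49]
axes(cols) [[-0.16, 0.0, -0.987], [0.987, -0.0, -0.16], [-0.001, -1.0, -0.0]]
[0.4979 0.1915 0.1363]
e 495 A inner 88.6 outer 29.9 B inner 140.9 outer 202.2 1487 1545
e 505 A inner 88.3 outer 29.9 B inner 140.9 outer 202.2 1325 1423
e 515 A inner 79.0 outer 29.8 B inner 146.9 outer 202.2 1143 1273
e 525 A inner 77.1 outer 29.9 B inner 149.0 outer 202.3 1051 1196
box far edge e min 490.91727909071574
block top n [ 89.5 136.2] e min 507.9 z 0.1358032196913409 rect [1.128e+02 5.325e+02 4.720e+01 4.960e+01 3.000e-01]
```

View pics/w4.png

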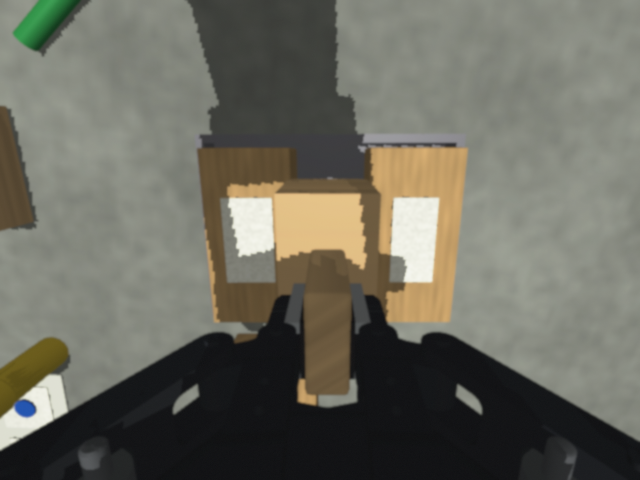

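Call:
step_arm(motion="1 3 0 0 0 0 5; 1.8 6 0.5 0 0 0 5; 1.8 9 0.5 0 0 0 5; 1.8 9 0.5 0 0 0 5; 1.8 9 0.5 0 0 0 5; 1.8 9 0.5 0 0 0 5; 1.8 9 0.5 0 0 0 5; 1.8 9 0.5 0 0 0 5")

```text
time: 8.75
tcp_pos: [0.529, 0.2016, 0.1619]
tcp_rot: [0.459, 0.539, -0.538, -0.458]
wrist_force: [0.5, 0.3, -2.1]
gripper_width: 0.0153
```

```bash
python3 - <<'E'
from h import *
for i in range(2):
    goto([.5276,.2011,.1004],9.2)
    c=imaging.get_calibration("wrist")
    im,d=imaging.get_image("wrist"); cv2.imwrite("pics/w5.png",im[:,:,::-1])
    W=cloud(d,c);print(np.round(W[225,320],4))
    meas(d,c,9.2,float(W[225,320,2]))
E
```

```text
shift [-0.2 61.5  1.6] turn [ 0.09 -0.01 -0.03] 1
shift [-0.2 61.5  1.6] turn [4.0000e-02 1.7999e+02 1.4000e-01] -1
t 8.75 pos [0.529  0.2016 0.1619] w 0.015303503486349113 F [ 0.5  0.3 -2.1] q [ 0.24  0.19  1.83 -0.    1.12 -1.49]
axes(cols) [[-0.16, 0.002, -0.987], [0.987, -0.0, -0.16], [-0.0, -1.0, -0.002]]
[0.4974 0.1933 0.1285]
e 495 A inner 88.7 outer 30.0 B inner 140.9 outer 202.0 1549 1660
e 505 A inner 88.3 outer 29.8 B inner 140.9 outer 202.3 1484 1548
e 515 A inner 80.6 outer 29.7 B inner 148.9 outer 202.1 1278 1310
e 525 A inner 80.2 outer 29.9 B inner 149.5 outer 202.2 1186 1268
box far edge e min 490.8131062407044
block top n [ 91.4 138. ] e min 507.9 z 0.1273866487655932 rect [1.146e+02 5.326e+02 4.730e+01 4.950e+01 3.000e-01]
shift [-0.2 61.4  1.6] turn [ 0.08 -0.01 -0.03] 1
shift [-0.2 61.4  1.6] turn [4.0000e-02 1.7999e+02 1.3000e-01] -1
t 8.8 pos [0.529  0.2016 0.1618] w 0.01547140471477723 F [-1.1 -0.2 -2.2] q [ 0.24  0.19  1.83 -0.    1.12 -1.49]
axes(cols) [[-0.16, 0.002, -0.987], [0.987, -0.0, -0.16], [-0.0, -1.0, -0.001]]
[0.4975 0.1933 0.1281]
e 495 A inner 88.7 outer 29.8 B inner 140.8 outer 202.1 1544 1632
e 505 A inner 88.2 outer 29.9 B inner 141.0 outer 202.2 1481 1552
e 515 A inner 80.6 outer 30.0 B inner 148.8 outer 202.2 1279 1308
e 525 A inner 80.2 outer 29.9 B inner 149.6 outer 202.2 1196 1263
box far edge e min 490.78551606127104
block top n [ 91.4 138. ] e min 507.9 z 0.12735906861017965 rect [114.6 532.4  47.2  49.3   0. ]
```

Call:
step_arm(motion="0 3 0 0 0 0 5; 0 7 0 0 0 0 5; 0 11 0 0 0 0 5; 0 15 0 0 0 0 5; 0 19 0 0 0 0 5; 0 23 0 0 0 0 5; 0 26 0 0 0 0 5; 0 26 0 0 0 0 5")

```text
time: 9.65
tcp_pos: [0.5286, 0.2015, 0.1351]
tcp_rot: [-0.459, -0.538, 0.539, 0.458]
wrist_force: [0.0, -0.2, -2.7]
gripper_width: 0.0157
```

```bash
python3 - <<'E'
from h import *
goto([.5290,.2016,.1004],9.2)
c=imaging.get_calibration("wrist")
im,d=imaging.get_image("wrist"); cv2.imwrite("pics/w6.png",im[:,:,::-1])
W=cloud(d,c);print(np.round(W[225,320],4))
meas(d,c,9.2,float(W[225,320,2]))
E
```

```text
shift [ 0.1 34.7 -0.5] turn [ 0.   -0.01 -0.03] 1
shift [ 0.1 34.7 -0.5] turn [5.0000e-02 1.7999e+02 1.0000e-02] -1
t 9.65 pos [0.5286 0.2015 0.1351] w 0.01566537456932549 F [ 0.  -0.2 -2.7] q [ 0.24  0.22  1.85 -0.    1.07 -1.49]
axes(cols) [[-0.16, 0.0, -0.987], [0.987, -0.001, -0.16], [-0.001, -1.0, -0.0]]
[0.4974 0.1932 0.0994]
e 495 A inner 88.6 outer 29.8 B inner 140.8 outer 202.1 1982 2034
e 505 A inner 109.3 outer 30.0 B inner 116.6 outer 201.9 1998 2116
e 515 A inner 84.0 outer 29.9 B inner 145.4 outer 202.2 1742 1808
e 525 A inner 84.1 outer 30.1 B inner 145.3 outer 202.1 1631 1698
box far edge e min 491.0456586804457
block top n [ 91.3 137.9] e min 507.4 z 0.10062840759824902 rect [114.5 532.   47.3  49.7   0. ]
```

View pics/w6.png

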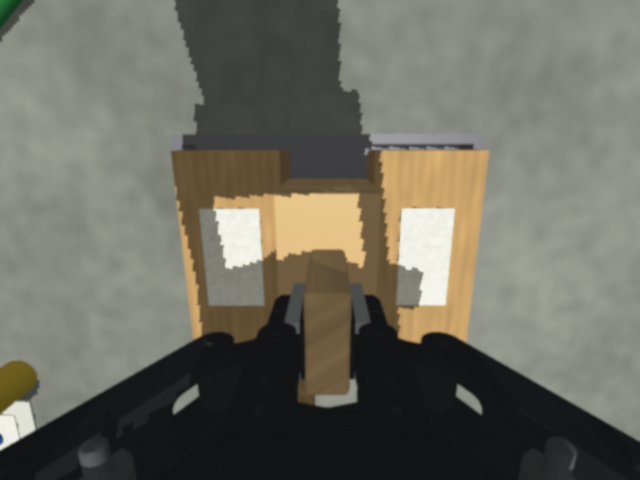

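Call:
step_arm(motion="0 4 0 0 0 0 5; 0 9 0 0 0 0 5; 0 14 0 0 0 0 5; 0 19 0 0 0 0 5; 0 24 0 0 0 0 5; 0 28 0 0 0 0 5; 0 31 0 0 0 0 5; 0 31 0 0 0 0 5")

```text
time: 10.5
tcp_pos: [0.5284, 0.2014, 0.1038]
tcp_rot: [-0.458, -0.538, 0.539, 0.458]
wrist_force: [-0.7, -0.7, -2.1]
gripper_width: 0.0152
```

Call:
step_arm(motion="0 0.5 0 0 0 0 5; 0 1 0 0 0 0 5; 0 1.5 0 0 0 0 5; 0 2 0 0 0 0 5; 0 2.5 0 0 0 0 5; 0 3 0 0 0 0 5; 0 3 0 0 0 0 5; 0 3 0 0 0 0 5")

```text
time: 11.3
tcp_pos: [0.5285, 0.2014, 0.1009]
tcp_rot: [-0.458, -0.538, 0.539, 0.458]
wrist_force: [-0.1, 0.6, -1.6]
gripper_width: 0.0155
```

```bash
python3 - <<'E'
from h import *
goto([.5290,.2016,.1004],9.2)
c=imaging.get_calibration("wrist")
im,d=imaging.get_image("wrist"); cv2.imwrite("pics/w7.png",im[:,:,::-1])
W=cloud(d,c);print(np.round(W[205:255:10,320],4))
E
```

```text
shift [ 0.1  0.5 -0.5] turn [-0.01 -0.01 -0.03] 1
shift [ 0.1  0.5 -0.5] turn [ 5.0000e-02  1.7999e+02 -2.0000e-02] -1
t 11.3 pos [0.5285 0.2014 0.1009] w 0.015475882090174828 F [-0.1  0.6 -1.6] q [ 0.24  0.27  1.86 -0.    1.01 -1.49]
axes(cols) [[-0.16, -0.0, -0.987], [0.987, -0.001, -0.16], [-0.001, -1.0, 0.0]]
[[0.4879 0.1917 0.0677]
 [0.4925 0.1924 0.0669]
 [0.4971 0.1931 0.0665]
 [0.5019 0.1938 0.0659]
 [0.5063 0.1945 0.0669]]
```

Nearly at the floor; one more small step until the force shows contact.

Call:
step_arm(motion="0 0.5 0 0 0 0 5; 0 1 0 0 0 0 5; 0 1 0 0 0 0 5; 0 1.5 0 0 0 0 5; 0 1.5 0 0 0 0 5; 0 1.5 0 0 0 0 5; 0 1.5 0 0 0 0 5; 0 1.5 0 0 0 0 5")

```text
time: 12.15
tcp_pos: [0.5286, 0.2015, 0.1009]
tcp_rot: [-0.458, -0.538, 0.539, 0.458]
wrist_force: [-4.2, -1.7, 8.8]
gripper_width: 0.0155
```

Call:
step_arm(motion="0 0 0 0 0 0 25; 0 0 0 0 0 0 35; 0 0 0 0 0 0 45; 0 0 0 0 0 0 50; 0 0 0 0 0 0 50; 0 0 0 0 0 0 50; 0 0 0 0 0 0 50; 0 0 0 0 0 0 50")

```text
time: 12.95
tcp_pos: [0.5286, 0.2015, 0.1008]
tcp_rot: [-0.458, -0.538, 0.539, 0.458]
wrist_force: [-0.3, 0.4, 1.0]
gripper_width: 0.05
```

Call:
step_arm(motion="0 -5 0 0 0 0 50; 0 -20 0 0 0 0 50; 0 -40 0 0 0 0 50; 0 -65 0 0 0 0 50; 0 -90 0 0 0 0 50; 0 -120 0 0 0 0 50; 0 -140 0 0 0 0 50; 0 -150 0 0 0 0 50")

```text
time: 13.75
tcp_pos: [0.5302, 0.202, 0.2552]
tcp_rot: [0.46, 0.54, -0.537, -0.457]
wrist_force: [0.5, -0.2, 0.0]
gripper_width: 0.0499
```

```bash
python3 - <<'E'
from h import *
goto([.5290,.2016,.1004],9.2)
c=imaging.get_calibration("wrist")
im,d=imaging.get_image("wrist"); cv2.imwrite("pics/w8.png",im[:,:,::-1])
W=cloud(d,c);a=np.radians(9.2)
for z0,z1 in((.061,.075),(.105,.122)):
    m=((W[...,2]>z0)&(W[...,2]<z1)).astype(np.uint8)
    n,l,s,_=cv2.connectedComponentsWithStats(m)
    for i in range(1,n):
        if s[i,4]>400:
            p=W[l==i];r=rect(p);print(s[i],r,"n,e",-r[0]*np.sin(a)+r[1]*np.cos(a),r[0]*np.cos(a)+r[1]*np.sin(a),np.round(np.median(p[:,2]),4))
print([ (r["at"],r["confidence"]) for r in spot_point("medium_block","wrist")])
im,d=imaging.get_image("scene"); cv2.imwrite("pics/s8.png",im[:,:,::-1])
E
```

```text
shift [ -0.2 154.8   2.2] turn [ 0.33 -0.   -0.01] 1
shift [ -0.2 154.8   2.2] turn [2.0e-02 1.8e+02 5.2e-01] -1
t 13.75 pos [0.5302 0.202  0.2552] w 0.04992118537007177 F [ 0.5 -0.2  0. ] q [ 0.24  0.09  1.75 -0.    1.29 -1.49]
axes(cols) [[-0.16, 0.006, -0.987], [0.987, 0.001, -0.16], [-0.0, -1.0, -0.006]]
[ 16 137  24  50 619] [520.2 -57.5  41.2  10.8  20.4] n,e -139.9305290789893 504.3151167986878 0.0684
[ 300  164   55  100 4002] [527.1 201.7  90.3  47.1   9. ] n,e 114.83201063285551 552.5675608774151 0.0662
[ 317  201   21   53 1100] [526.6 201.5  39.4  15.5   9.1] n,e 114.71452397368682 552.0420165073402 0.116
[([0.5264, 0.2007, 0.0052], 0.64)]
```

View pics/w8.png

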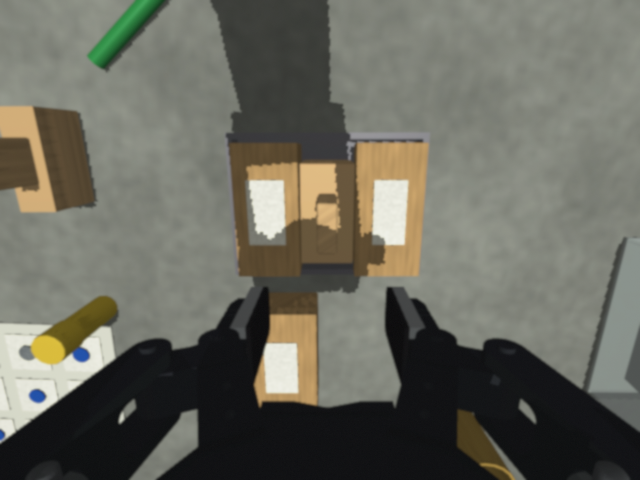

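View pics/s8.png

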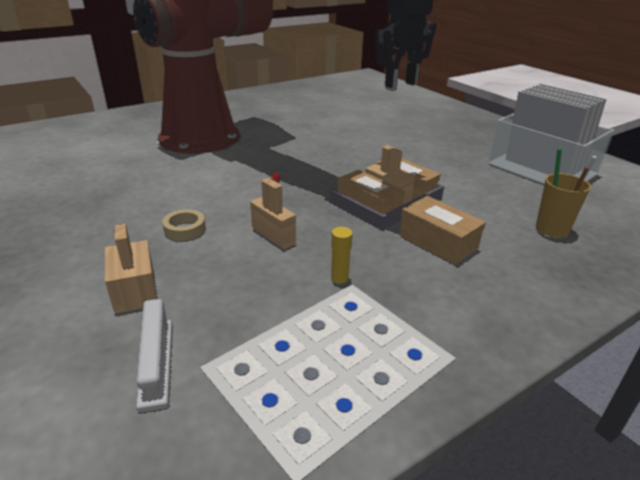

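The block stands in the gap around wrist pixel (327, 212), upright between the boxes, with its top at 66 mm. The gripper is clear of it.

```bash
python3 -c "
from rig import order
print(order.sign_off())"
```

```text
the job is handed in; nothing more can be done
None
```

The 47 mm (medium) block now stands in the gap between the two boxes, released, and I handed the job in at about 13.9 s.

- **Which block:** the wide box stands on the table, about 0.19 m from the tray. The gap measured about 52 mm, which matches the 53 mm case.
- **Final position:** the block's centre is about 0.1 mm off the gap's middle across. Along the gap it is within about 1 mm.
- **Height and alignment:** the block's top is at 66 mm and its tab top at 116 mm, so it stands on the 6 mm tray floor, upright. It is in line with the tray to within about 0.2°.
- **Forces and clearance:** the largest wrist force I saw was about 10 N, when the block touched the floor. After release the gripper was raised about 150 mm clear, touching nothing.
- **Disagreements:** the first sideways correction above the tray went about 2 mm too far. The wrist camera showed it, and I corrected it before lowering the block. The other checks agreed with each other.

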